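# Fit the bayonet lamp in the light-curing unit

## Robot

A 6-joint arm with a two-finger parallel gripper is mounted at the origin on a cart in front of the work surface, level with it; the furniture and walls round the work are solid. World frame = base frame: x ahead of the robot, y to its left, z up, the work surface at z = 0. Lengths are in mm, angles in degrees, forces in N, time in s.
With the tool pointing down it reaches from about 300 to 850 mm from the base axis. Payload 4.2 kg.
Tool frame: the origin (TCP) lies at the very end of the fingers, on their centre line; the grasp point (between the pads) lies 19 mm behind it; x points along the fingers, y is the direction in which the jaws open and shut, and the axes are right-handed (so a half turn about x gives the same grasp; the last joint's range is limited). The gripper opens to 91 mm and grips with 3 to 60 N. Pads are 32 mm wide; open, the fingers measure 118 mm over their backs; the gripper's body (76 mm by 178 mm) begins 60 mm behind the grasp point.
Start: joints at [-69.099, 18.312, 89.639, -0, 72.044, -1.146], TCP at [215.844, -532.968, 213.976] pointing down, gripper open.
Joint ranges: [-177.97, 177.97], [-48.28, 115.42], [12.27, 149.76], [-77.06, 257.06], [2.81, 150.46], [-146.56, 146.56]. Speed limits (degrees/s): [147.25, 147.25, 180, 180, 180, 180].

## Interface

Orientations are given as [roll, pitch, yaw] about the fixed x, y, z axes, in that order (R = Rz(yaw) Ry(pitch) Rx(roll)).
In Python, from workcell import sensors, grab_frame, job_done, finder gives the robot as it stands.
- The arm moves only by the tool play_rows, never from a script. Its argument "motion" is a list of rows, each a list of 5 numbers: the shift along the world's x, y, z in m, then the turn about the world's z in rad, then the opening, from 0 (shut) to 1 (fully open). In form: [[tx, ty, tz, roll, fingers], ...]. A call has exactly 8 rows; each row is the pose to reach, as a shift and turn from the pose commanded when the call began; what a row does not reach only later rows make up. A row lasts 1/12 s, in which the tool goes at most 41.7 mm and 7.16 degrees, less where a joint would pass 70% of its speed; a pose out of reach is approached as far as the arm can. A call with a gripper value outside its range is refused whole. The fingers move at their own pace and stop on an object; "squeeze" is the grip in N (left out, the last holds). Time passes only in rows, so rows that repeat a pose let the fingers close, or fill a call up. It gives the time, the measured TCP pose, the force and the opening at its end, in the units of the state.
- sensors.state(): the state, without advancing time (a new reading comes with each control period).
- grab_frame(name): name is "scene" or "top" or "wrist"; returns a dict with "img" (420x560x3 uint8, blue, green, red), "fx", "fy", "cx", "cy" (pixels), "rvec" (rotation vector, rad) and "tvec" (3), from world to camera coordinates, as OpenCV has them; the wrist camera has in their place "tool_from_camera" (4x4, takes a point from camera to tool coordinates, whose origin is the TCP and whose axes are the tool frame's). Camera axes: x right, y down, z forward; pixel columns grow to the right and rows downward; lengths in mm; the calibration is good to about 2 mm. A picture is of the moment at which its call begins: read the wrist's pose just before it. There is no depth.
- job_done(): hands the job in, once; it reports no verdict.
Trained networks look in a picture, given as the dict that the camera call returned (one of the last four; its "shot" number tells which), for a name from the list of things; names that differ only in an ending like _2 or _b are one class to them, and where a whole thing is asked for, a point or a joint stands for the part that bears it (a point fixed in the world has none). Each returns a list of dicts, best first, with "conf" (0 to 1); they miss things now and then, are a little off and sometimes report something else, mostly with a low value. They report only what shows in the picture. A call takes as long as a camera call. They do not tell look-alikes from the thing itself.
- finder.spot_in(picture, label): "point" ([column, row] in pixels, amid what is visible of it).
- finder.spot_point(picture, label): "point" ([column, row] in pixels: a listed point, or the origin of a listed thing).
The state is a dict: "time_s": time; "qpos": joint angles; "qvel": joint speeds; "effort": joint torques, N m; "ee_pos": TCP position; "ee_rot": TCP orientation; "force": force on the tool from outside, world axes, zero at the start; "torque": the same for the moment, N m; "gripper_width": finger opening in mm.
Only numpy, scipy, OpenCV 4.12 (cv2) and the standard library are available. Lean on these libraries where they do the work, as an engineer would, in place of code of your own. Each camera call takes 0.05 s, during which the arm holds its last target.

## Task

Get the light-curing unit ready for its new lamp: press the white key fully down and let it up, then the green key fully down and let it up. Then take the lamp with the blue head from the tray, set its two lugs into the socket's slots, push it fully down against the spring and twist it about a quarter turn clockwise (seen from above) to its stop. The socket has no catch, so finish while still gripping the lamp and holding it pushed down and turned; leave the old black lamp, the white cast and the bur stand alone.

Things in the scene. Friction and masses are not known exactly. Their poses are not given: they have to be found in the camera images.
- lamp_unit: fixed white housing of the light-curing unit, 150 x 170 x 55 mm; origin at the centre of its underside, z up. Its steel bayonet collar (53 mm across, top 63 mm above the bench) stands on the top 40 mm towards its -y end; the two keys stand 50 mm towards its +y end
- socket (a point): centre of the socket's mouth, level with the collar's top; axes as lamp_unit's. Bore 26 mm through the 8 mm thick collar; two slots 10 mm wide reach to 17.5 mm from the axis along +x and -x (marked by red dots and bars). An inserted lamp's foot rests on the sprung brass carrier 16.5 mm below the mouth; it can turn only once pushed 3.5 mm below that
- socket_press (a joint): how far the carrier is pushed down, m: 0 at rest, 0.008 at its bottom stop; spring about 3 N at the start, 9 N at the bottom. Fully down the lamp's foot is 24.5 mm below the mouth
- socket_turn (a joint): how far the carrier is turned clockwise seen from above, rad: 0 at rest (dogs in line with the slots), 1.2 at its stop; a spring turns it back (about 0.11 N m at the stop). The lugs have some play in the carrier, so the lamp itself turns up to 1.4 rad from the slots' direction to bring it to the stop
- key_white_top (a point): centre of the top face of the white spring key, 26 mm across; goes straight down 6 mm, about 5 N at the bottom
- key_white (a joint): travel of the white key, m: 0 up, 0.006 fully down
- key_green_top (a point): centre of the top face of the green spring key, 26 mm across; goes straight down 6 mm, about 5 N at the bottom; 68 mm from the white one
- key_green (a joint): travel of the green key, m: 0 up, 0.006 fully down
- new_lamp: new lamp, loose, 0.11 kg, upright in a well of the tray. Origin at the centre of its foot, z up. Eight-sided blue head, 34 mm across flats (flats face x, y and the diagonals), 36 to 70 mm above the foot; brass shank 22 mm thick, tapered foot. Two lugs, 6 mm wide, 2 to 12 mm above the foot, reach 15.5 mm out along +x and -x (white marks on the head); either way round fits
- old_lamp: the old lamp, same shape and size with a black head, in the other well of the tray; leave it there
- lamp_tray: fixed grey tray block, 75 x 190 x 25 mm, origin at the centre of its underside; two round wells 37 mm wide and 18 mm deep at y = +50 and -50 mm
- white_cast: loose white plaster jaw cast, 56 x 60 x 28 mm, origin at the centre of its underside; a bystander
- bur_stand: loose beech block with burs, 40 x 64 x 38 mm, origin at the centre of its underside; a bystander
Things that resemble listed ones, but are neither listed nor needed, are in the scene too. Of the things that look like the new_lamp, the largest one is meant.

How it is judged:
By the outcome, as a careful person would: the job done as asked, in the order asked, and still so for the second after the job is handed in, while the arm keeps its last pose, push and grip.
It also fails if it takes over 51 s, if anything falls off the work surface, if the arm or the gripper's body presses on something with over 40 N, if the wrist force passes 120 N, or if a joint passes its speed limit or range.

## Working session

There is one attempt and no reset: what is moved stays moved. The work goes in short steps, Python scripts to look and compute and a tool call to move; the robot and the scene stay as the last step left them, time stands still between calls to the robot, and variables do not carry over. Pictures are saved under pics/ and viewed, and the job is handed in when it is done.

Besides the shell and the picture viewer there is one more tool, called after "Emit:" as name(argument=value, ...) on one line, values as JSON. play_rows: Moves the arm, as the interface text tells. Its arguments: {"type":"object","properties":{"motion":{"type":"array","items":{"type":"array","items":{"type":"number"}}},"squeeze":{"type":"number"}},"required":["motion"]}

```bash
mkdir -p pics; ls; python3 - <<'E'
from workcell import sensors, grab_frame
import cv2
print(sensors.state())
for n in ("scene","top","wrist"):
    f=grab_frame(n); cv2.imwrite(f"pics/{n}0.png",f["img"]); print(n,{k:v for k,v in f.items() if k!="img"})
E
```

```text
pics
{'time_s': 0.0, 'qpos': array([-6.90979653e+01,  1.83529250e+01,  8.97067387e+01, -1.61679996e-03,
        7.20438330e+01, -1.14684631e+00]), 'qvel': array([-0.03193928, -0.08752361, -0.06459958,  0.01591762,  0.04151395,
       -0.05275603]), 'effort': array([-4.60581814e-04, -4.12464559e+01, -2.31976086e+01,  7.27878464e-02,
        4.57396335e-02, -1.48074710e-04]), 'ee_pos': array([ 215.65606064, -532.47893504,  213.10515989]), 'ee_rot': array([-90.29594467,  89.89649177, 111.75343616]), 'force': array([-0.43867206, -0.11729204,  0.28225114]), 'torque': array([-0.02027961,  0.00341084, -0.02031562]), 'gripper_width': 91.11620003597181}
scene {'fx': 461.7146471929574, 'fy': 461.7146471929574, 'cx': 276.99577295352384, 'cy': 207.204447410578, 'rvec': array([ 1.28242755, -2.25507218,  0.94847443]), 'tvec': array([233.08439309, 411.59291243, 610.01580555]), 'shot': 1}
top {'fx': 475.74948809491065, 'fy': 475.74948809491065, 'cx': 279.54908817458, 'cy': 219.16693713458002, 'rvec': array([ 2.18729159, -2.16171002,  0.09748568]), 'tvec': array([ -60.23578163,  559.77380586, 1013.75432426]), 'shot': 2}
wrist {'fx': 371.9420037199806, 'fy': 371.9420037199806, 'cx': 278.412153400697, 'cy': 209.49669968343534, 'tool_from_camera': array([[-1.38976156e-03, -2.65602658e-01,  9.64081582e-01,
        -1.72985622e+02],
       [ 9.99998951e-01,  2.53481292e-05,  1.44852122e-03,
         3.21130312e-01],
       [-4.09168751e-04,  9.64082583e-01,  2.65602344e-01,
        -7.53029251e+01],
       [ 0.00000000e+00,  0.00000000e+00,  0.00000000e+00,
         1.00000000e+00]]), 'shot': 3}
```

View pics/scene0.png

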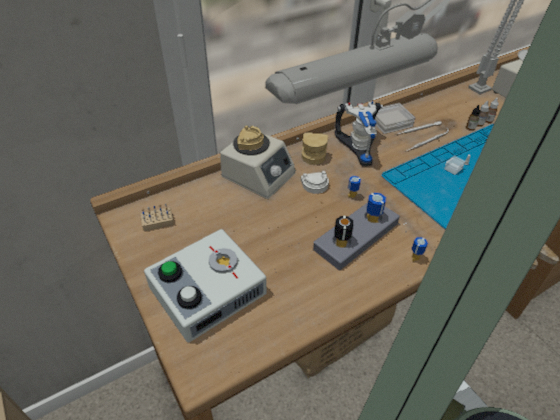

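View pics/top0.png

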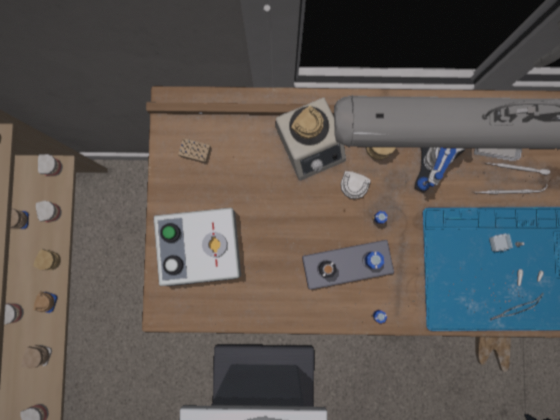

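View pics/wrist0.png

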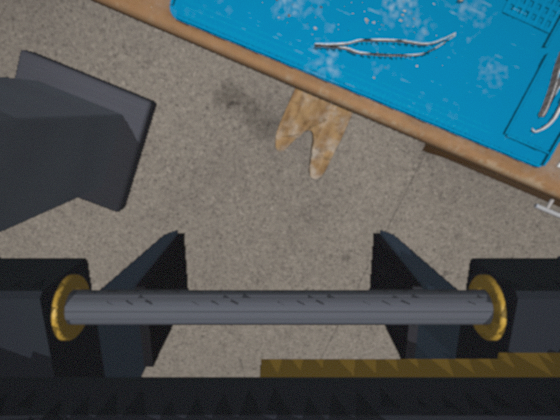

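The top view shows blue-headed candidates at (375,261) in the tray, (381,218) and (380,316). The last two are clearly smaller decoys standing on the bench. I choose the tray one, and check it with a crop and the detectors.

```bash
cat > h.py <<'E'
import numpy as np, cv2
from workcell import sensors, grab_frame, finder
def cam(f):
    R=cv2.Rodrigues(np.array(f["rvec"]))[0]; return R,np.array(f["tvec"])
def camw(f,st):
    from scipy.spatial.transform import Rotation as Ro
    T=np.array(f["tool_from_camera"]); Rt=Ro.from_euler('xyz',st['ee_rot'],degrees=True).as_matrix()
    Rwc=Rt@T[:3,:3]; C=Rt@T[:3,3]+st['ee_pos']
    return Rwc.T,-Rwc.T@C
def ray(f,RT,p):
    R,t=RT; d=R.T@np.array([(p[0]-f["cx"])/f["fx"],(p[1]-f["cy"])/f["fy"],1]); return -R.T@t,d/np.linalg.norm(d)
def atz(f,RT,p,z):
    C,d=ray(f,RT,p); return C+d*(z-C[2])/d[2]
def tri(rs):
    A=sum(np.eye(3)-np.outer(d,d) for C,d in rs); b=sum((np.eye(3)-np.outer(d,d))@C for C,d in rs)
    return np.linalg.solve(A,b)
def proj(f,RT,X):
    R,t=RT; c=R@np.array(X)+t; return np.array([f["fx"]*c[0]/c[2]+f["cx"],f["fy"]*c[1]/c[2]+f["cy"]])
E
python3 - <<'E'
from h import *
s=grab_frame("scene");t=grab_frame("top")
z={'key_white_top':None,'key_green_top':None,'socket':63,'new_lamp':7,'old_lamp':7,'lamp_unit':0,'lamp_tray':0}
for l in z:
    P={}
    for n,f in(('s',s),('t',t)):
        r=finder.spot_point(f,l)
        print(l,n,[(np.round(x['point'],1),round(x['conf'],2), np.round(atz(f,cam(f),x['point'],z[l]),0)[:2] if z[l] is not None else '') for x in r[:4]])
        if r:P[n]=ray(f,cam(f),r[0]['point'])
    if len(P)==2: print('   tri',tri(list(P.values())))
a=cv2.resize(t['img'][190:340,280:430],None,fx=4,fy=4,interpolation=2)[:, :]
b=cv2.resize(t['img'][200:300,145:245],None,fx=2,fy=2)
cv2.imwrite('pics/crop1.png',a);cv2.imwrite('pics/crop2.png',cv2.resize(t['img'][195:295,145:245],None,fx=6,fy=6,interpolation=2))
E
```

```text
key_white_top s [(array([342.1, 244.1]), 0.73, ''), (array([191.2, 291.1]), 0.45, '')]
key_white_top t [(array([170.8, 265.4]), 0.68, '')]
   tri [378.09365254  58.43678226 268.34297341]
key_green_top s [(array([166.9, 264.2]), 0.54, ''), (array([157.1, 222.5]), 0.45, '')]
key_green_top t [(array([163.8, 232.9]), 0.54, '')]
   tri [523.51630049 182.54266087  86.57373274]
socket s [(array([221.4, 258.1]), 0.91, array([505.,  88.]))]
socket t [(array([212.3, 245.9]), 0.65, array([499.,  86.]))]
   tri [500.07762237  87.612221    68.22527725]
new_lamp s [(array([415.6, 256.1]), 0.7, array([ 357., -263.])), (array([371.3, 224.2]), 0.69, array([ 470., -243.])), (array([351.9, 198.8]), 0.68, array([ 554., -255.]))]
new_lamp t [(array([372.6, 314.6]), 0.67, array([ 355., -259.])), (array([377.7, 218.8]), 0.58, array([ 565., -272.])), (array([369.8, 258.5]), 0.52, array([ 477., -254.]))]
   tri [ 355.05468787 -259.18415708   11.05433436]
old_lamp s [(array([341.7, 245.1]), 0.94, array([ 455., -154.]))]
old_lamp t [(array([321.4, 266.2]), 0.79, array([ 459., -147.]))]
   tri [ 456.72623248 -150.06547147    7.57794247]
lamp_unit s [(array([207.5, 290.6]), 0.94, array([497., 126.])), (array([221.8, 257.1]), 0.56, array([556.,  68.]))]
lamp_unit t [(array([201.1, 244.7]), 0.64, array([504., 120.])), (array([343.7, 263.9]), 0.38, array([ 465., -197.]))]
   tri [504.4829865  123.17875096 -11.55343067]
lamp_tray s [(array([356.2, 234.2]), 0.87, array([ 468., -202.]))]
lamp_tray t [(array([343.7, 263.7]), 0.88, array([ 465., -197.]))]
   tri [ 464.56846482 -197.06665568    6.34998448]
```

View pics/crop1.png

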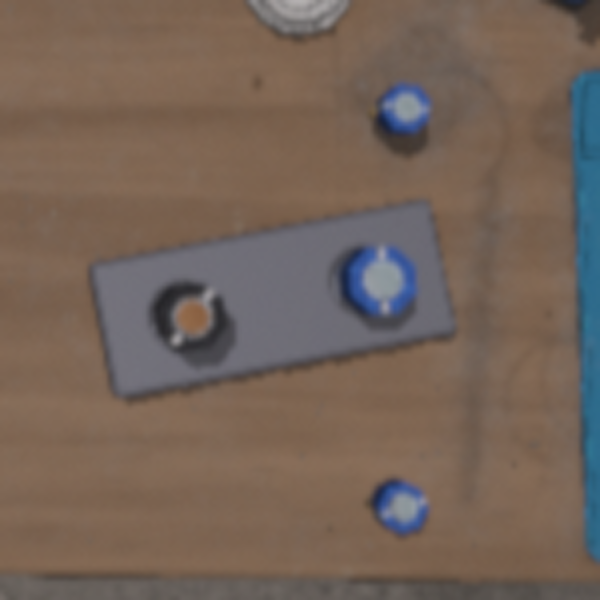

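View pics/crop2.png

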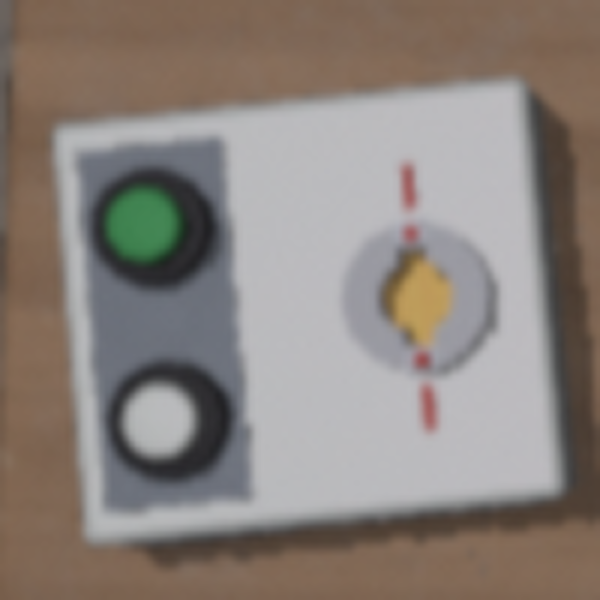

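```bash
python3 - <<'E'
from h import *
from scipy.spatial.transform import Rotation as Ro
s=grab_frame("scene");t=grab_frame("top")
cv2.imwrite('pics/crop3.png',cv2.resize(s['img'][225:335,140:270],None,fx=6,fy=5.4,interpolation=2))
cv2.imwrite('pics/crop4.png',cv2.resize(s['img'][170:270,310:440],None,fx=6,fy=6,interpolation=2))
st=sensors.state();print(Ro.from_euler('xyz',st['ee_rot'],degrees=True).as_matrix().round(3))
R=cam(t)
for n,p,z in(('r1',(213,226.2),63),('dot1',(213.5,233.8),63),('dot2',(215.3,255),63),('bar1',(213,226.2),55),('bar2',(216.7,263),55),('lm1',(375.3,253),77),('lm2',(376,266.8),77),('lc',(375.3,260.2),77),('cornerTL',(155,216),55),('BL',(160,285.5),55),('TR',(232,208.5),55),('BR',(238.5,277.5),55),('tray',(303,257),25),('',(387.5,240.5),25),('',(310,289),25),('',(393.5,273),25)):
    print(n,atz(t,R,p,z)[:2].round(1))
E
```

```text
[[ 0.     0.375 -0.927]
 [-0.    -0.927 -0.375]
 [-1.     0.     0.   ]]
r1 [540.5  86. ]
dot1 [524.6  84.6]
dot2 [480.2  79.7]
bar1 [541.1  87.1]
bar2 [463.6  77.5]
lm1 [ 488.  -251.9]
lm2 [ 459.7 -253.2]
lc [ 473.2 -251.9]
cornerTL [561.4 210.8]
BL [415.3 195.1]
TR [579.3  47.7]
BR [433.8  31. ]
tray [ 478.7 -105.5]
 [ 516.6 -289.1]
 [ 410.1 -121.1]
 [ 446.5 -301.4]
```

View pics/crop3.png

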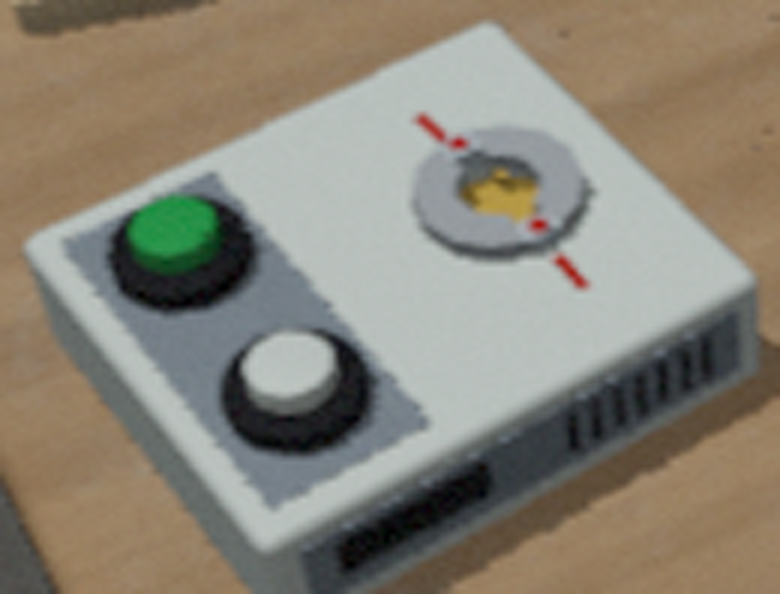

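View pics/crop4.png

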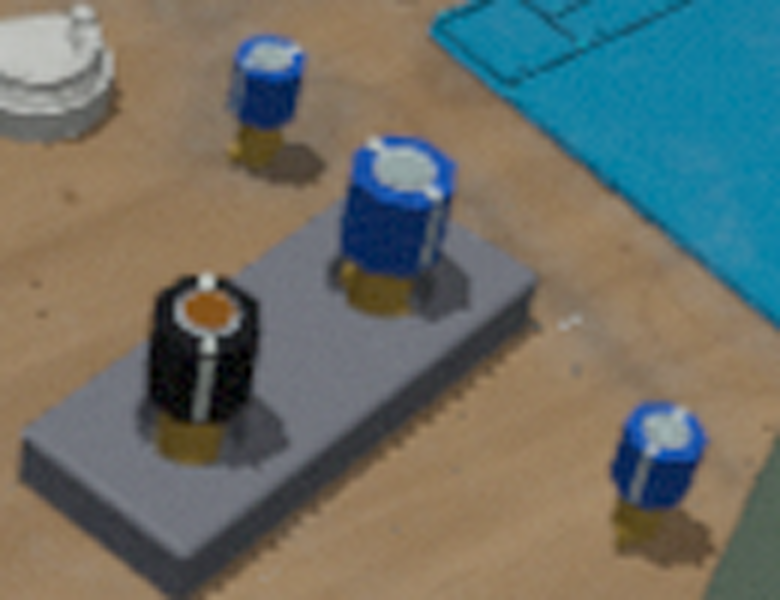

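Emit:
play_rows(motion=[[0.281,0.653,-0.04,1.29,0],[0.281,0.653,-0.04,1.29,0],[0.281,0.653,-0.04,1.29,0],[0.281,0.653,-0.04,1.29,0],[0.281,0.653,-0.04,1.29,0],[0.281,0.653,-0.04,1.29,0],[0.281,0.653,-0.04,1.29,0],[0.281,0.653,-0.04,1.29,0]], squeeze=20)

```text
time_s: 1.72
ee_pos: [347.7, -225.5, 195.4]
ee_rot: [73.1, 89.9, -27.3]
force: [0.5, 0.4, 0.1]
gripper_width: 41.0
```

Emit:
play_rows(motion=[[0.149,0.346,-0.025,0.28,0],[0.149,0.346,-0.025,0.28,0],[0.149,0.346,-0.025,0.28,0],[0.149,0.346,-0.025,0.28,0],[0.149,0.346,-0.025,0.28,0],[0.149,0.346,-0.025,0.28,0],[0.149,0.346,-0.025,0.28,0],[0.149,0.346,-0.025,0.28,0]])

```text
time_s: 2.38
ee_pos: [479.4, 80.4, 173.3]
ee_rot: [78.5, 89.9, -6.0]
force: [0.3, -1.0, -1.2]
gripper_width: 0.1
```

```bash
python3 - <<'E'
from h import *
st=sensors.state();w=grab_frame("wrist");R=camw(w,st)
print(st['time_s'],st['ee_pos'],(st['ee_rot'][2]-st['ee_rot'][0]+90),np.abs(st['qvel']).max(),st['gripper_width'])
np.savez('w1.npz',**{k:v for k,v in w.items()},R=R[0],t=R[1])
cv2.imwrite('pics/w1.png',w['img'])
for l,z in(('socket',63),('key_white_top',72),('key_green_top',72)):
    print(l,[(x['point'],x['conf'],atz(w,R,x['point'],z)[:2].round(1)) for x in finder.spot_point(w,l)])
E
```

```text
2.3833 [479.39281535  80.4214778  173.33420155] 5.4210743192140285 51.91057067567059 0.1432460446259425
socket []
key_white_top [([262.3, 82.0], 0.92, array([460.2, 170.2]))]
key_green_top [([362.8, 82.5], 0.65, array([530.2, 176.5]))]
```

View pics/w1.png

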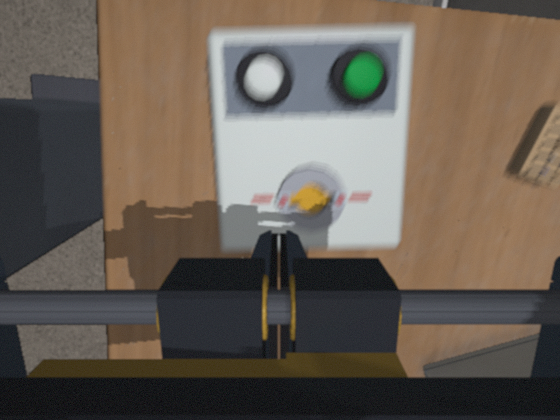

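```bash
python3 - <<'E'
from h import *
import time
for i in range(4):
    st=sensors.state();w=grab_frame("wrist")
    print(st['time_s'],st['ee_pos'],np.abs(st['qvel']).max())
st=sensors.state();w=grab_frame("wrist");R=camw(w,st)
print(st['time_s'],st['ee_pos'],np.abs(st['qvel']).max(),(st['ee_rot'][2]-st['ee_rot'][0]+90))
np.savez('w2.npz',**{k:v for k,v in w.items()},R=R[0],t=R[1])
cv2.imwrite('pics/w2.png',cv2.resize(w['img'][10:260,190:430],None,fx=2.4,fy=2.4,interpolation=2))
for l,z in(('socket',63),('key_white_top',72),('key_green_top',72)):
    print(l,[(x['point'],x['conf'],atz(w,R,x['point'],z)[:2].round(1)) for x in finder.spot_point(w,l)])
E
```

```text
2.5833 [478.78529451  78.95279276 172.84254747] 2.5895018587228624
2.6333 [478.4648876   77.96130106 172.97454604] 1.6613074835561323
2.6833 [478.37733607  77.36836469 173.11048834] 1.1328362248184707
2.7333 [478.41091153  77.06332349 173.25222198] 0.5378982357092417
2.7833 [478.51665605  76.91343969 173.35526787] 0.2428698318812667 5.272249619912685
socket [([308.7, 201.1], 0.79, array([502.5,  82.2]))]
key_white_top [([263.1, 76.5], 0.65, array([459.8, 170.4]))]
key_green_top [([362.7, 77.3], 0.94, array([528.9, 176.3]))]
```

View pics/w2.png

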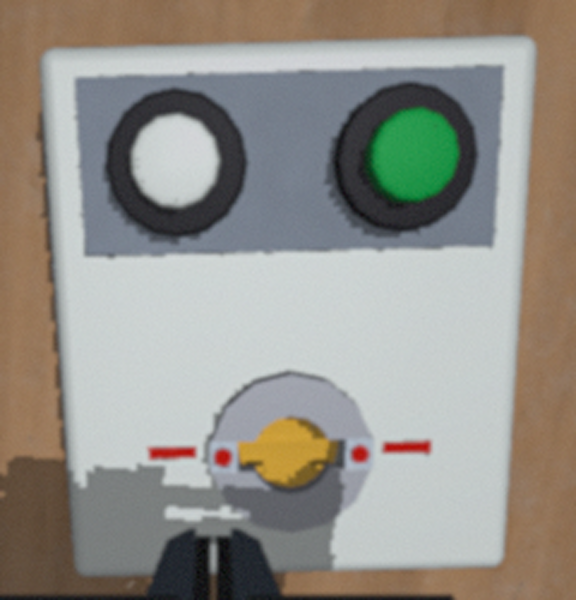

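```bash
python3 - <<'E'
from h import *
w=dict(np.load('w2.npz'));R=(w['R'],w['t']);t=grab_frame('top');s=grab_frame('scene')
for n,pw,pt,ps in(('white',(262.9,77.5),(171.3,265),(188.3,291.1)),('green',(362.9,74.2),(168.8,232.3),(168.7,266.1))):
    rs=[ray(w,R,pw),ray(t,cam(t),pt),ray(s,cam(s),ps)]
    print(n,tri(rs),tri(rs[1:]),[atz(f,r,p,72)[:2].round(1) for f,r,p in((w,R,pw),(t,cam(t),pt),(s,cam(s),ps))])
for p,z in(((282.9,200.4),63),((340,199.2),63),((261.7,198.75),55),((359.6,196.3),55)): print(atz(w,R,p,z).round(1))
# unit corners top
P=[atz(w,R,(x/2.4+190,y/2.4+10),55)[:2] for x,y in((42,50),(535,40),(502,568),(78,577))]
print(np.round(P,1),np.mean(P,0))
print(sensors.state()['ee_pos'])
E
```

```text
white [459.42311044 169.41941122  75.22068764] [459.06442311 169.35828869  75.67407415] [array([459.7, 169.7]), array([458.4, 169. ]), array([462.5, 169.8])]
green [527.40477986 177.69640129  73.75802125] [526.72048478 177.47708951  74.12253283] [array([528.7, 178.3]), array([526.1, 176.4]), array([529.6, 178.6])]
[482.3  80.9  63. ]
[526.8  86.   63. ]
[465.4  78.7  55. ]
[543.7  88.   55. ]
[[416.8 198.7]
 [563.  215. ]
 [583.1  48.2]
 [436.3  31.3]] [499.78563383 123.3116272 ]
[478.91068818  77.68077793 173.33630549]
```

Emit:
play_rows(motion=[[-0.01,0.04,-0.02,0.02,0],[-0.019,0.08,-0.05,0.02,0],[-0.019,0.092,-0.085,0.02,0],[-0.019,0.092,-0.088,0.02,0],[-0.019,0.092,-0.088,0.02,0],[-0.019,0.092,-0.092,0.02,0],[-0.019,0.092,-0.096,0.02,0],[-0.019,0.092,-0.1,0.02,0]])

```text
time_s: 3.75
ee_pos: [461.5, 169.7, 74.5]
ee_rot: [98.8, 89.8, 15.2]
force: [-0.3, -0.8, 1.8]
gripper_width: 0.5
```

```bash
python3 - <<'E'
from h import *
w=grab_frame("wrist")
st=sensors.state();print(st['time_s'],st['ee_pos'],st['force'])
cv2.imwrite('pics/w3.png',w['img'])
E
```

```text
3.8 [461.41265242 169.68265907  73.86765138] [ 0.48229757 -0.05336843  2.53636695]
```

View pics/w3.png

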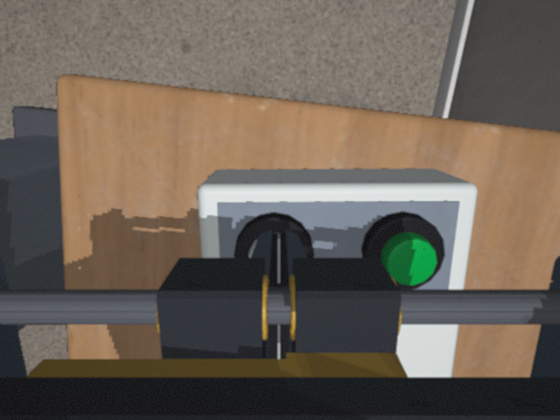

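Emit:
play_rows(motion=[[-0.002,0,-0.002,0,0],[-0.002,0,-0.004,0,0],[-0.002,0,-0.005,0,0],[-0.002,0,-0.006,0,0],[-0.002,0,-0.007,0,0],[-0.002,0,-0.007,0,0],[-0.002,0,-0.007,0,0],[-0.002,0,-0.007,0,0]])

```text
time_s: 4.47
ee_pos: [460.0, 170.1, 70.8]
ee_rot: [92.4, 89.6, 9.0]
force: [-3.4, -4.5, 30.3]
gripper_width: 0.4
```

```bash
python3 - <<'E'
from h import *
w=grab_frame("scene")
st=sensors.state();print(st['time_s'],st['ee_pos'],st['force'])
cv2.imwrite('pics/s3.png',cv2.resize(w['img'][225:335,140:270],None,fx=6,fy=5.4,interpolation=2))
w=grab_frame("wrist")
cv2.imwrite('pics/w4.png',cv2.resize(w['img'][180:280,190:320],None,fx=6,fy=6,interpolation=2))
E
```

```text
4.5167 [460.05820582 170.08948669  70.81283953] [-4.62602017 -4.16356182 32.32358997]
```

View pics/s3.png

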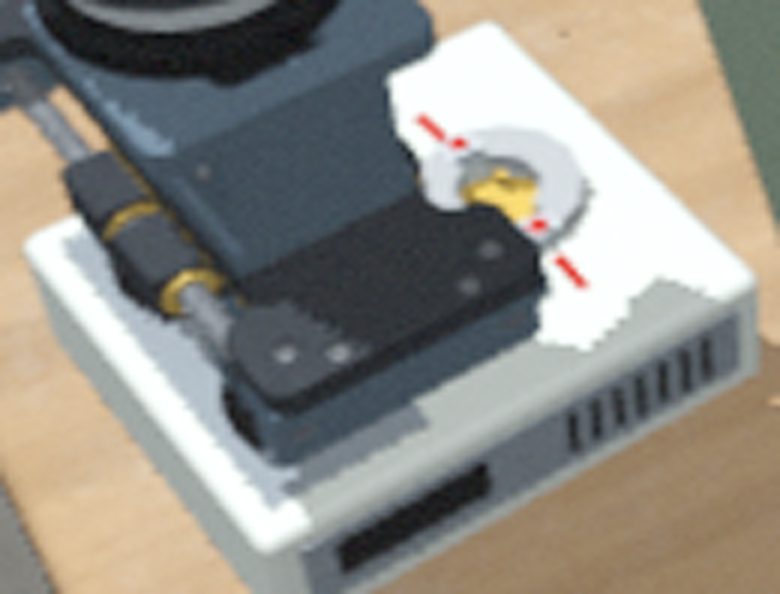

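View pics/w4.png

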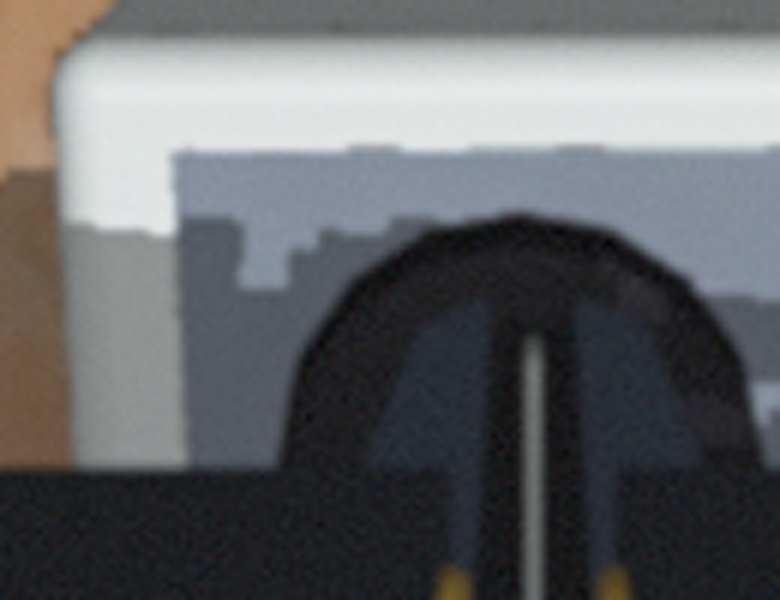

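Emit:
play_rows(motion=[[0,0,0.012,0,0],[0,0,0.025,0,0],[0.034,0.004,0.028,0,0],[0.068,0.0075,0.025,0,0],[0.068,0.0075,0.016,0,0],[0.068,0.0075,0.012,0,0],[0.068,0.0075,0.009,0,0],[0.068,0.0075,0.006,0,0]])

```text
time_s: 5.23
ee_pos: [525.1, 177.2, 72.0]
ee_rot: [-50.0, 89.9, -133.4]
force: [-0.2, -1.9, 3.7]
gripper_width: 0.2
```

Emit:
play_rows(motion=[[0,0,-0.002,0,0],[0,0,-0.004,0,0],[0,0,-0.005,0,0],[0,0,-0.006,0,0],[0,0,-0.006,0,0],[0,0,-0.006,0,0],[0,0,-0.006,0,0],[0,0,-0.006,0,0]])

```text
time_s: 5.9
ee_pos: [525.2, 177.2, 70.9]
ee_rot: [76.1, 89.9, -7.3]
force: [-7.0, -4.6, 30.6]
gripper_width: 0.4
```

```bash
python3 - <<'E'
from h import *
st=sensors.state();print(st['time_s'],st['ee_pos'],st['force'])
w=grab_frame("wrist")
cv2.imwrite('pics/w5.png',w['img'])
E
```

```text
5.9 [525.17195783 177.23967102  70.87225781] [-6.97423461 -4.58808456 30.62355827]
```

View pics/w5.png

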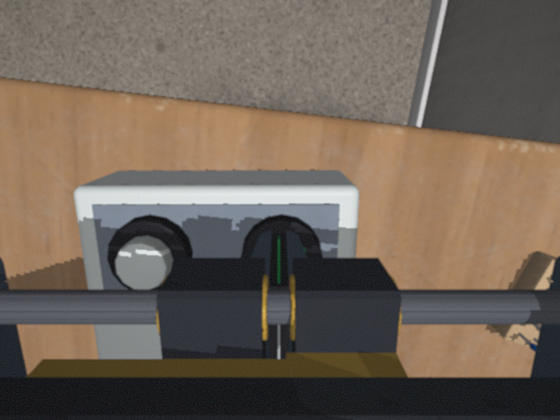

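Emit:
play_rows(motion=[[0,0,0.02,0,0],[0,0,0.05,0,0.3],[-0.005,-0.04,0.08,0,0.6],[-0.052,-0.428,0.107,0,0.85],[-0.052,-0.428,0.107,0,0.85],[-0.052,-0.428,0.107,0,0.85],[-0.052,-0.428,0.107,0,0.85],[-0.052,-0.428,0.107,0,0.85]])

```text
time_s: 6.62
ee_pos: [494.7, -62.7, 157.8]
ee_rot: [-120.6, 89.9, 156.0]
force: [0.0, -0.4, -0.7]
gripper_width: 44.4
```

Emit:
play_rows(motion=[[-0.021,-0.182,0.015,-0.07,0.85],[-0.021,-0.182,0.015,-0.07,0.85],[-0.021,-0.182,0.015,-0.07,0.85],[-0.021,-0.182,0.015,-0.07,0.85],[-0.021,-0.182,0.015,-0.07,0.85],[-0.021,-0.182,0.015,-0.07,0.85],[-0.021,-0.182,0.015,-0.07,0.85],[-0.021,-0.182,0.015,-0.07,0.85]])

```text
time_s: 7.28
ee_pos: [475.0, -242.2, 172.4]
ee_rot: [-144.0, 89.9, 128.6]
force: [0.1, 1.1, 0.0]
gripper_width: 77.9
```

```bash
python3 - <<'E'
from h import *
for i in range(2): grab_frame("scene")
st=sensors.state();w=grab_frame("wrist");R=camw(w,st)
print(st['time_s'],st['ee_pos'],np.abs(st['qvel']).max(),(st['ee_rot'][2]-st['ee_rot'][0]+90),st['gripper_width'])
np.savez('w6.npz',**{k:v for k,v in w.items()},R=R[0],t=R[1])
cv2.imwrite('pics/w6.png',w['img'])
print([(x['point'],x['conf'],atz(w,R,x['point'],7)[:2].round(1)) for x in finder.spot_point(w,'new_lamp')])
E
```

```text
7.3833 [ 475.55113104 -241.9133601   172.60092824] 0.2780117293995849 362.6213629771051 77.65859361518761
[([373.1, 222.3], 0.85, array([ 567.7, -269.2])), ([278.4, 202.1], 0.79, array([ 476.6, -253.5])), ([151.2, 210.8], 0.63, array([ 356.8, -267.5]))]
```

View pics/w6.png

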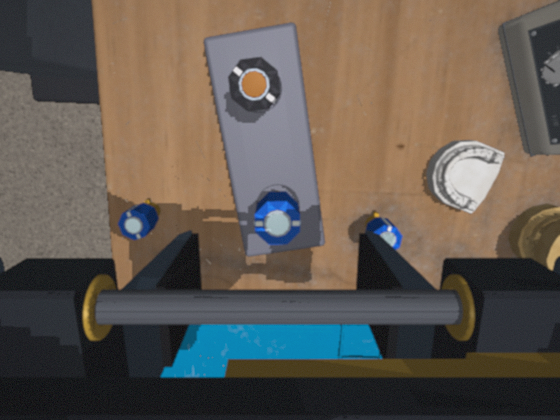

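```bash
python3 - <<'E'
from h import *
w=dict(np.load('w6.npz'))
cv2.imwrite('pics/w6c.png',cv2.resize(w['img'][175:265,230:330],None,fx=8,fy=6.667,interpolation=2))
E
```

```text
(no output)
```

View pics/w6c.png

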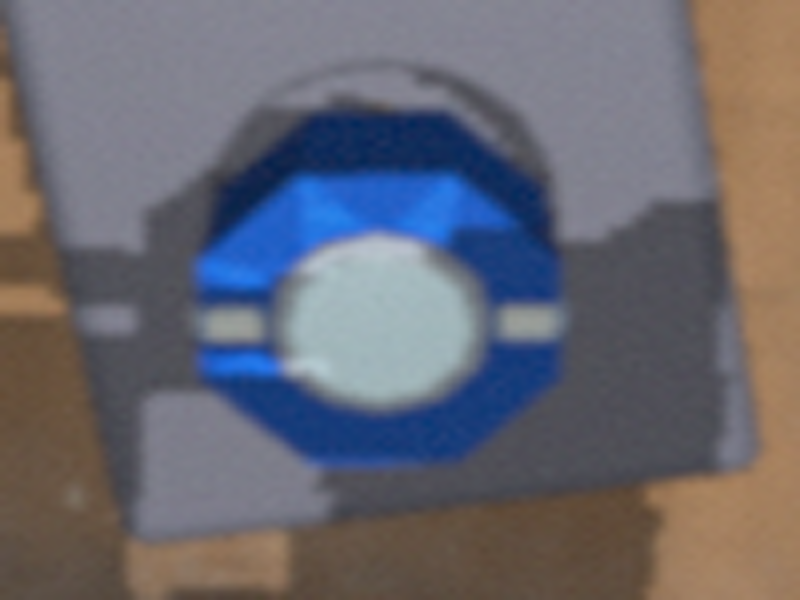

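```bash
python3 - <<'E'
from h import *
w=dict(np.load('w6.npz'));R=(w['R'],w['t'])
a,b,c=[atz(w,R,(230+x/8,175+y/6.667),77) for x,y in((233,325),(530,322),(380,322))]
print(a,b,c,np.degrees(np.arctan2(*(b-a)[[1,0]])))
st=sensors.state();print(st['ee_pos'],st['ee_rot'])
E
```

```text
[ 462.02482322 -253.281031     77.        ] [ 490.08503359 -251.62112456   77.        ] [ 475.90788632 -252.2791704    77.        ] 3.3853962188555755
[ 475.86231516 -242.20555306  172.74064185] [-150.00705449   89.96878433  122.62481639]
```

Emit:
play_rows(motion=[[0,-0.01,-0.02,0.01,0.85],[0,-0.01,-0.055,0.01,0.85],[0,-0.01,-0.09,0.01,0.85],[0,-0.01,-0.115,0.01,0.85],[0,-0.01,-0.127,0.01,0.85],[0,-0.01,-0.13,0.01,0.85],[0,-0.01,-0.13,0.01,0.85],[0,-0.01,-0.13,0.01,0.85]])

```text
time_s: 8.15
ee_pos: [476.7, -253.5, 43.7]
ee_rot: [61.7, 89.9, -25.2]
force: [0.8, -0.2, 0.1]
gripper_width: 77.7
```

```bash
python3 - <<'E'
from h import *
w=grab_frame("wrist")
st=sensors.state();print(st['time_s'],st['ee_pos'],st['force'])
cv2.imwrite('pics/w7.png',w['img'])
E
```

```text
8.2 [ 476.87999516 -253.76194348   44.06125303] [0.22735278 0.06644398 0.95175362]
```

View pics/w7.png

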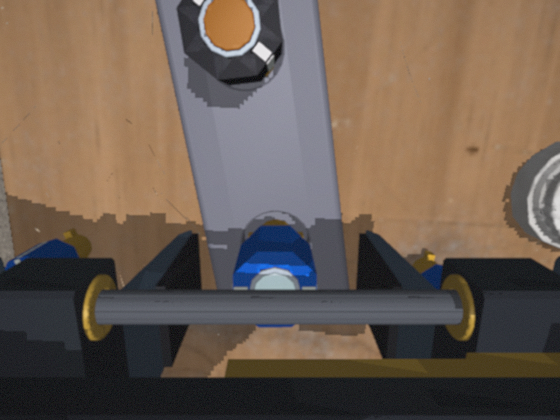

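Emit:
play_rows(motion=[[-0.001,0.001,-0.001,0,0],[-0.001,0.001,-0.001,0,0],[-0.001,0.001,-0.001,0,0],[-0.001,0.001,-0.001,0,0],[-0.001,0.001,-0.001,0,0],[-0.001,0.001,-0.001,0,0],[-0.001,0.001,-0.001,0,0],[-0.001,0.001,-0.001,0,0]], squeeze=45)

```text
time_s: 8.87
ee_pos: [474.9, -252.7, 41.9]
ee_rot: [80.4, 90.0, -6.5]
force: [0.4, 0.4, 0.4]
gripper_width: 33.8
```

Emit:
play_rows(motion=[[0,0,0.015,0,0],[0,0,0.045,0,0],[0,0,0.08,0,0],[0.028,0.335,0.098,0.06,0],[0.028,0.335,0.098,0.06,0],[0.028,0.335,0.098,0.06,0],[0.028,0.335,0.098,0.06,0],[0.028,0.335,0.098,0.06,0]])

```text
time_s: 9.53
ee_pos: [491.7, -43.6, 133.0]
ee_rot: [-141.5, 90.0, 135.0]
force: [-0.2, 0.4, -1.2]
gripper_width: 34.0
```

```bash
python3 - <<'E'
from h import *
st=sensors.state();w=grab_frame("wrist")
print(st['time_s'],st['ee_pos'],np.abs(st['qvel']).max(),(st['ee_rot'][2]-st['ee_rot'][0]+90),st['gripper_width'],st['force'])
cv2.imwrite('pics/w8.png',w['img'])
E
```

```text
9.5333 [491.68253037 -43.58018124 133.03345448] 58.04763325810385 366.4850662991312 34.00195488348781 [-0.2435874   0.35731254 -1.18228267]
```

View pics/w8.png

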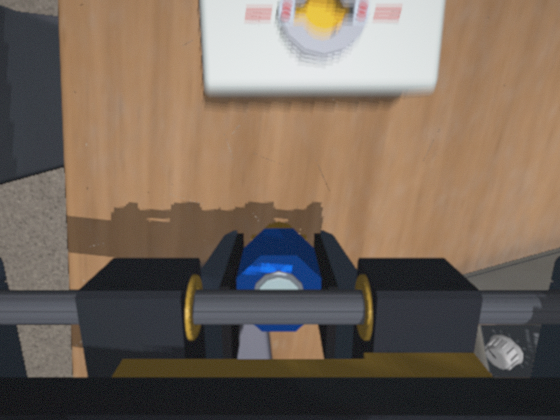

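Emit:
play_rows(motion=[[0.011,0.118,0.003,0,0],[0.011,0.118,0.003,0,0],[0.011,0.118,0.003,0,0],[0.011,0.118,0.003,0,0],[0.011,0.118,0.003,0,0],[0.011,0.118,0.003,0,0],[0.011,0.118,0.003,0,0],[0.011,0.118,0.003,0,0]])

```text
time_s: 10.25
ee_pos: [503.0, 71.4, 135.8]
ee_rot: [-59.5, 90.0, -143.1]
force: [0.2, -0.4, -0.9]
gripper_width: 34.0
```

```bash
python3 - <<'E'
from h import *
s=grab_frame("scene");t=grab_frame("top")
st=sensors.state();w=grab_frame("wrist")
print(st['time_s'],st['ee_pos'],np.abs(st['qvel']).max(),(st['ee_rot'][2]-st['ee_rot'][0]+90),st['gripper_width'],st['force'])
cv2.imwrite('pics/w9.png',w['img'])
cv2.imwrite('pics/s9.png',s['img'][125:335,120:340].repeat(2,0).repeat(2,1))
R=camw(w,st); np.savez('w9.npz',**{k:v for k,v in w.items()},R=R[0],t=R[1])
E
```

```text
10.35 [503.08141716  71.60326802 135.91737857] 0.2705873668315319 6.425102916681425 33.325536843317636 [-0.23545305 -0.26699921 -1.20458095]
```

View pics/w9.png

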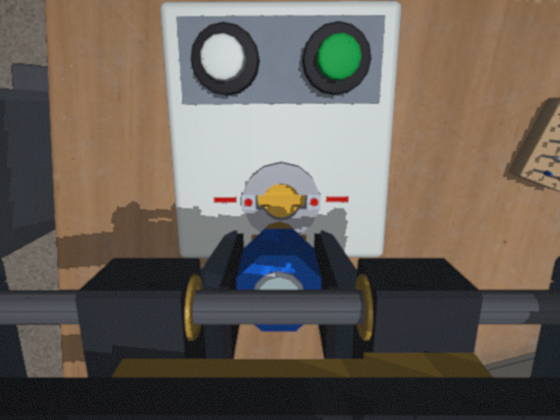

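View pics/s9.png

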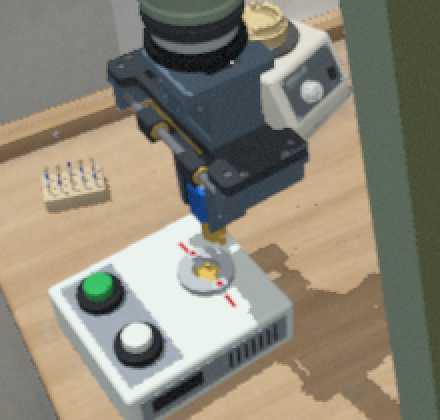

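```bash
python3 - <<'E'
from h import *
w=dict(np.load('w9.npz'))
cv2.imwrite('pics/w9c.png',cv2.resize(w['img'][150:250,210:350],None,fx=5.5,fy=5.5,interpolation=2))
E
```

```text
(no output)
```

View pics/w9c.png

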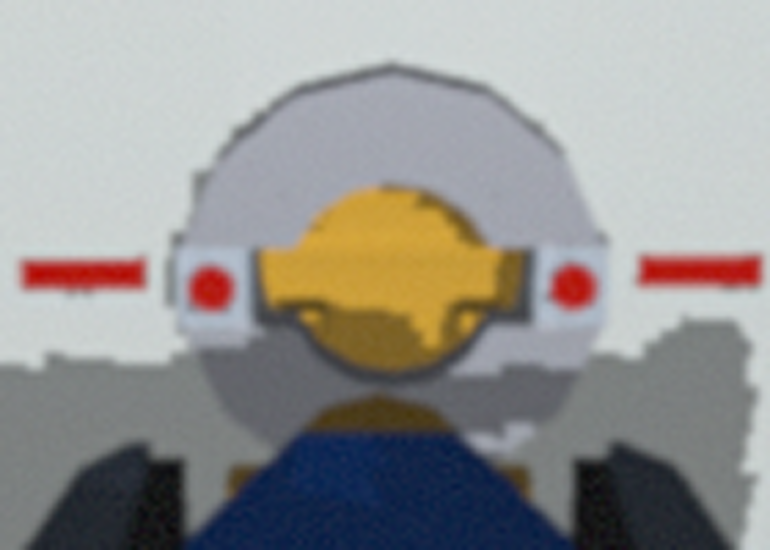

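```bash
python3 - <<'E'
from h import *
w=dict(np.load('w9.npz'));R=(w['R'],w['t'])
q=lambda x,y,z:atz(w,R,(210+x/5.5,150+y/5.5),z)
a,b=q(211,288,63),q(575,287,63);print('socket',(a+b)/2,np.degrees(np.arctan2(*(b-a)[[1,0]])))
c,d=q(83,273,55.),q(700,271,55.);print('bars',(c+d)/2,np.degrees(np.arctan2(*(d-c)[[1,0]])))
# lugs: outer ends visible, top face at foot+12
e,f=q(231,470,113),q(526,470,113);print('lugs',e,f,(e+f)/2,np.linalg.norm(e-f))
print('slot ends',q(257,285,63),q(530,285,63),(q(257,285,63)+q(530,285,63))/2)
print(q(393,187,63),q(393,383,63),'tool',sensors.state()['ee_pos'])
E
```

```text
socket [504.41169361  83.53855999  63.        ] 6.615360416360172
bars [504.27674592  83.52148382  55.        ] 6.64404851221065
lugs [488.44827353  75.40118725 113.        ] [518.14586247  78.76095235 113.        ] [503.297068   77.0810698 113.       ] 29.88703415638516
slot ends [487.61872528  81.96121336  63.        ] [521.25818344  85.76593215  63.        ] [504.43845436  83.86357276  63.        ]
[502.960593    96.14972039  63.        ] [505.83160907  71.23531495  63.        ] tool [503.11752605  71.74855673 135.94633987]
```

Emit:
play_rows(motion=[[0.001,0.0115,0,0,0],[0.001,0.0115,-0.01,0,0],[0.001,0.0115,-0.02,0,0],[0.001,0.0115,-0.03,0,0],[0.001,0.0115,-0.034,0,0],[0.001,0.0115,-0.034,0,0],[0.001,0.0115,-0.034,0,0],[0.001,0.0115,-0.034,0,0]])

```text
time_s: 11.07
ee_pos: [504.4, 84.2, 102.1]
ee_rot: [85.5, 90.0, 2.1]
force: [-0.8, -0.1, -1.2]
gripper_width: 33.7
```

```bash
python3 - <<'E'
from h import *
s=grab_frame("scene");st=sensors.state();w=grab_frame("wrist")
print(st['time_s'],st['ee_pos'],(st['ee_rot'][2]-st['ee_rot'][0]+90),st['gripper_width'],st['force'])
cv2.imwrite('pics/w10.png',w['img'][180:330,180:380].repeat(3,0).repeat(3,1))
cv2.imwrite('pics/s10.png',s['img'][205:285,180:260].repeat(7,0).repeat(7,1))
E
```

```text
11.1167 [504.51228658  84.21728179 102.29310606] 6.526545487021551 33.990310030664354 [-0.37940753 -0.31627182 -1.92859151]
```

View pics/w10.png

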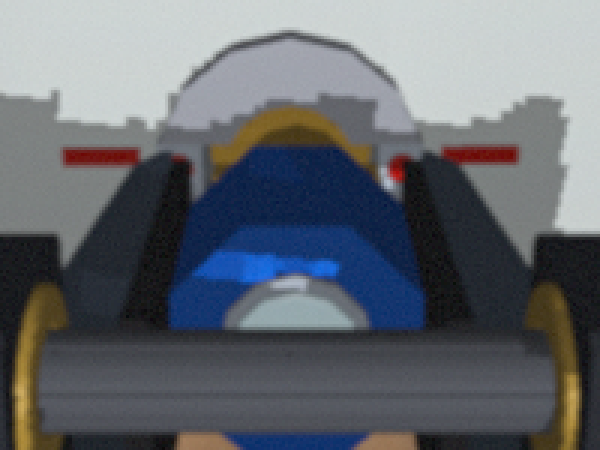

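View pics/s10.png

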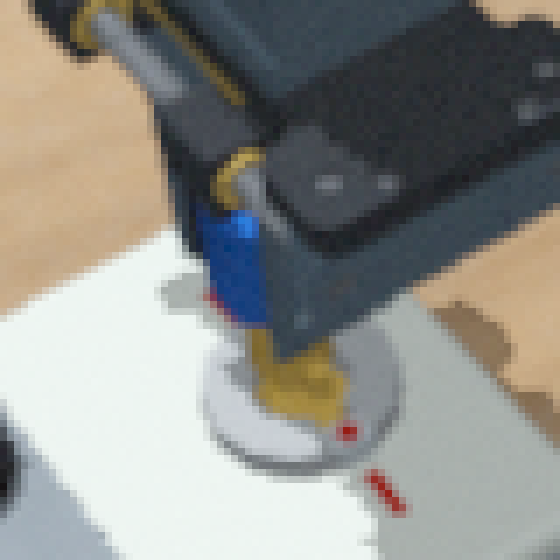

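Emit:
play_rows(motion=[[0,-0.001,-0.003,0,0],[0,-0.001,-0.006,0,0],[0,-0.001,-0.008,0,0],[0,-0.001,-0.01,0,0],[0,-0.001,-0.012,0,0],[0,-0.001,-0.014,0,0],[0,-0.001,-0.015,0,0],[0,-0.001,-0.015,0,0]])

```text
time_s: 11.83
ee_pos: [504.0, 83.2, 86.7]
ee_rot: [-88.6, 90.0, -172.1]
force: [-0.1, 0.4, -0.1]
gripper_width: 33.6
```

Emit:
play_rows(motion=[[0,0,-0.003,0,0],[0,0,-0.005,0,0],[0,0,-0.007,0,0],[0,0,-0.009,0,0],[0,0,-0.011,0,0],[0,0,-0.012,0,0],[0,0,-0.013,0,0],[0,0,-0.013,0,0]])

```text
time_s: 12.5
ee_pos: [503.7, 83.1, 74.1]
ee_rot: [-80.1, 90.0, -163.5]
force: [-3.5, -1.2, 6.8]
gripper_width: 33.6
```

Emit:
play_rows(motion=[[0,0,-0.001,0,0],[0,0,-0.002,0,0],[0,0,-0.0025,0,0],[0,0,-0.0025,-0.06,0],[0,0,-0.0025,-0.14,0],[0,0,-0.0025,-0.22,0],[0,0,-0.0025,-0.3,0],[0,0,-0.0025,-0.3,0]], squeeze=60)

```text
time_s: 13.17
ee_pos: [503.4, 83.1, 73.1]
ee_rot: [-68.5, 89.9, -169.3]
force: [-6.3, -0.7, 15.7]
gripper_width: 33.5
```

```bash
python3 - <<'E'
from h import *
st=sensors.state()
print(st['time_s'],st['ee_pos'],(st['ee_rot'][2]-st['ee_rot'][0]+90),st['gripper_width'],st['force'],st['torque'])
E
```

```text
13.1667 [503.3651281   83.11602001  73.14669377] -10.800683592298881 33.477807517785166 [-6.27845329 -0.71519714 15.74904822] [-0.24616322  1.34407895  0.00678923]
```

Emit:
play_rows(motion=[[-0.001,0,0,-0.1,0],[-0.001,0,0,-0.2,0],[-0.001,0,0,-0.3,0],[-0.001,0,0,-0.4,0],[-0.001,0,0,-0.5,0],[-0.001,0,0,-0.6,0],[-0.001,0,0,-0.7,0],[-0.001,0,0,-0.7,0]])

```text
time_s: 13.83
ee_pos: [502.3, 83.7, 73.1]
ee_rot: [-76.6, 89.9, 142.4]
force: [-6.1, 1.2, 16.6]
gripper_width: 33.2
```

```bash
python3 - <<'E'
from h import *
st=sensors.state()
w=grab_frame('wrist');cv2.imwrite('pics/w11.png',w['img'])
print(st['time_s'],st['ee_pos'],(st['ee_rot'][2]-st['ee_rot'][0]+90),st['gripper_width'],st['force'],st['torque'])
E
```

```text
13.8333 [502.32921336  83.65483341  73.11855334] 309.03350787284535 33.24557926122632 [-6.05204204  1.16329326 16.58651118] [0.17905498 1.50685606 0.09428803]
```

View pics/w11.png

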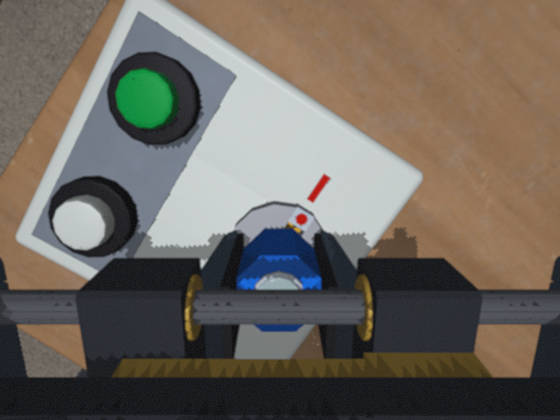

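Emit:
play_rows(motion=[[0.0005,0,0,-0.08,0],[0.0005,0,0,-0.16,0],[0.0005,0,0,-0.24,0],[0.0005,0,0,-0.3,0],[0.0005,0,0,-0.35,0],[0.0005,0,0,-0.4,0],[0.0005,0,0,-0.4,0],[0.0005,0,0,-0.4,0]])

```text
time_s: 14.55
ee_pos: [502.1, 84.3, 73.1]
ee_rot: [-52.8, 89.8, 143.4]
force: [-8.8, 3.0, 18.2]
gripper_width: 33.8
```

```bash
python3 - <<'E'
from h import *
st=sensors.state()
w=grab_frame('wrist');cv2.imwrite('pics/w12.png',w['img'])
print(st['time_s'],st['ee_pos'],(st['ee_rot'][2]-st['ee_rot'][0]+90),st['gripper_width'],st['force'],st['torque'])
E
```

```text
14.55 [502.07525355  84.32384281  73.12402902] 286.2886376516147 33.7852800108959 [-8.84317877  2.9648546  18.24959803] [0.68781119 1.82991702 0.18613878]
```

View pics/w12.png

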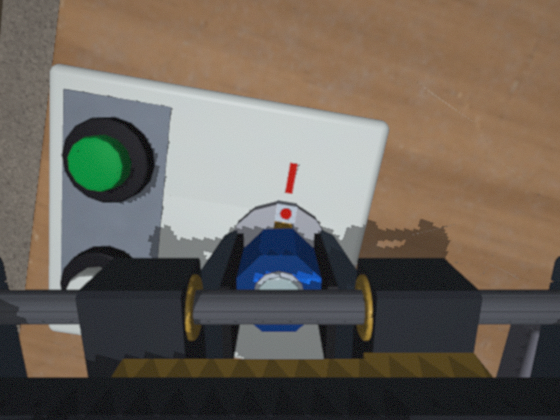

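Emit:
play_rows(motion=[[0,0,0,-0.02,0],[0,0,0,-0.04,0],[0,0,0,-0.06,0],[0,0,0,-0.08,0],[0,0,0,-0.08,0],[0,0,0,-0.08,0],[0,0,0,-0.08,0],[0,0,0,-0.08,0]])

```text
time_s: 15.27
ee_pos: [501.8, 84.5, 73.1]
ee_rot: [-42.0, 89.8, 149.8]
force: [-8.7, 4.7, 17.6]
gripper_width: 33.6
```

```bash
python3 - <<'E'
from h import *
st=sensors.state()
w=grab_frame('wrist');cv2.imwrite('pics/w13.png',w['img'][180:360,180:380].repeat(3,0).repeat(3,1))
s=grab_frame('scene');cv2.imwrite('pics/s13.png',s['img'][205:285,180:260].repeat(7,0).repeat(7,1))
print(st['time_s'],st['ee_pos'],(st['ee_rot'][2]-st['ee_rot'][0]+90),st['gripper_width'],st['force'],st['torque'])
E
```

```text
15.2667 [501.8339219   84.46424821  73.10831767] 281.8071836274723 33.639551917540786 [-8.74723767  4.68644571 17.63684841] [0.84980517 1.94779811 0.64639286]
```

View pics/w13.png

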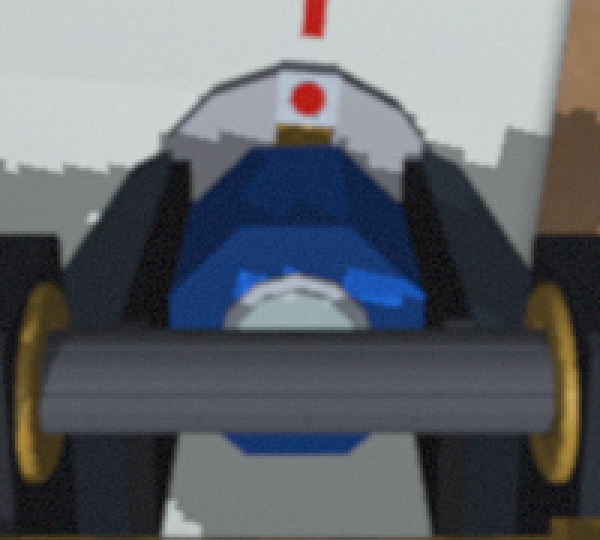

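View pics/s13.png

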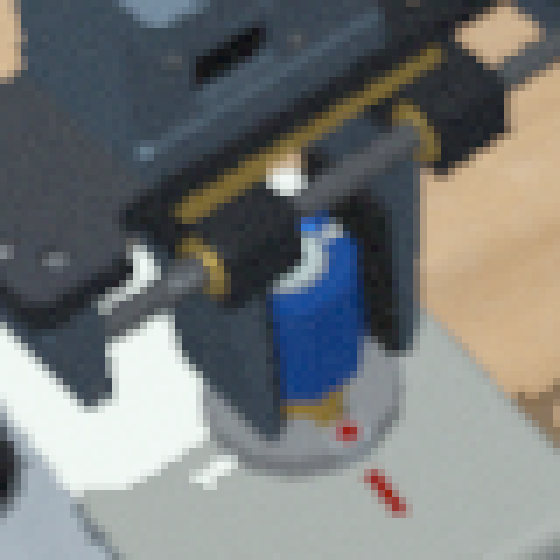

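Emit:
play_rows(motion=[[0,0,-0.0005,0,0],[0,0,-0.001,0,0],[0,0,-0.001,0,0],[0,0,-0.001,0,0],[0,0,-0.001,0,0],[0,0,-0.001,0,0],[0,0,-0.001,0,0],[0,0,-0.001,0,0]])

```text
time_s: 16.03
ee_pos: [501.9, 84.5, 73.0]
ee_rot: [-47.1, 89.8, 144.8]
force: [-11.1, 3.7, 25.1]
gripper_width: 33.7
```

```bash
python3 - <<'E'
from h import *
s=grab_frame('scene');cv2.imwrite('pics/s14.png',s['img'][150:330,120:420].repeat(2,0).repeat(2,1))
st=sensors.state()
print(st['time_s'],st['ee_pos'],(st['ee_rot'][2]-st['ee_rot'][0]+90),st['gripper_width'],st['force'],st['torque'],abs(st['qvel']).max())
E
```

```text
16.0833 [501.88957822  84.46510092  72.98646486] 281.8074122013943 33.31719408027095 [-11.20619212   3.20638791  24.51700631] [0.83459481 2.3803023  0.68042693] 0.061342050564616446
```

View pics/s14.png

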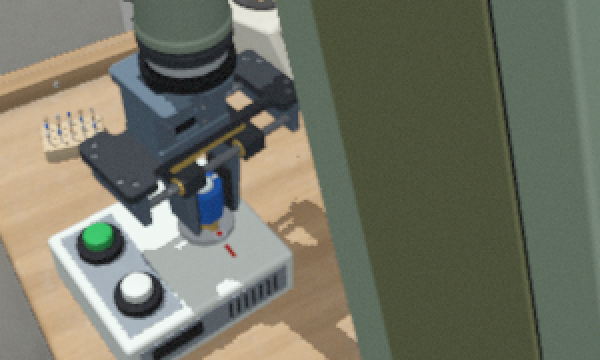

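The lamp is hard against the bottom stop: 1 mm more of command moved it 0.1 mm and added 7 N. It is also at the turn stop, and the arm is still. I'm handing the job in.

```bash
python3 -c "
from workcell import job_done
print(job_done())"
```

```text
the job is handed in; nothing more can be done
None
```

The job is handed in at about 16 s of the 51 s allowed, with the new lamp in the socket and the arm still gripping it, pushed down and turned. No verdict was reported.

- **Keys:** I pressed the white key and released it, then the green one. Each stopped hard, with the fingertips at about 70.8 mm and 30–32 N against the 5 N spring. Later pictures show both keys up again.
- **Lamp choice:** I took the large blue-headed lamp from the tray. The two other blue ones, standing on the bench, were clearly smaller.
- **Insertion:** I measured the socket by wrist camera at (504.4, 83.6), turned 6.6°. The lamp's lugs went into the slots with no measurable contact force.
- **Push:** The lamp is at its bottom stop. The final push read about 24.5 N, and 1 mm more of command moved it only 0.1 mm.
- **Twist:** The gripper has turned about 85° clockwise. The torque climbed from 0.19 to 0.65 N m over the last 4.5°, which shows the turn stop. The lamp's head was still square in the jaws, so it had not slipped.
- **Off from ideal:** A side force of about 11 N remains while holding, and the gripper sits about 2.5 mm off the socket's measured centre in x. The gripper turned slightly past the nominal 1.4 rad (80°), which I put down to give in the arm and grip.

I did not touch the old lamp, the cast or the bur stand.

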